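# Pin a shelf bracket to the bench rail with a thumbscrew

## Task

Set the long shelf bracket, the one with the big round hole in its foot, flat and lengthwise on top of the bench rail so that its hole lies over the rail's big hole, and let go of it. Then take the round-headed thumbscrew from the rack and put it down through both holes until its collar sits on the bracket. Leave the short bracket, which has no big hole, where it lies.

Things in the scene. Friction and masses are not known exactly. Their poses are not given: they have to be found in the camera images.
- rail: Fixed brushed-metal rail on the bench, mm: 300 long (y axis, across the robot's view) x 75 wide (x axis) x 45 high, with rows of small slots and one big round hole, 27 wide, straight down through the middle of its top to the bench. Origin: on the bench under the hole's centre; z up; the rail's top is at z = 45.
- bracket: Long dark steel bracket, loose, 0.25 kg, foot down on the bench, z up. Foot 150 (x) x 56 (y) x 6 thick, from x = +30 to -120 mm, with a round hole 27 wide. Origin: centre of this hole, underside of the foot. An upright web 10 thick (across y, at y = 0) stands on it from x = -110 to -45, its top at z = 46: grip it there, best near x = -65. May point either way along the rail.
- thumbscrew: Loose, 0.12 kg, upright in one of two holes of a fixed white rack (190 x 80 x 45 mm high) left or right of the rail. Origin: centre of the collar's underside (at start on the rack's top); z up. Collar 44 wide, z 0-5; black round knob 30 wide, z 5-37; smooth shank 12 wide to z = -34, pointed; drops in, no turning. In the other hole, 100 off, roughly along world x: a T-handled pin.
- short_bracket: Short dark steel bracket, loose, a bystander to leave where it lies. Like the long one but its foot, 110 (x) x 56 x 6 mm, from x = +25 to -85, has no big hole, and the 10 thick web stands along the middle of the foot, from x = -62 to 2, top at z = 46. Origin: underside of the foot, 30 from its middle along x.
Mind the look-alikes: they are no part of the job. What is shaped like the thumbscrew but blue is not meant.

How it is judged (in metres and radians):
On the way:
1. the long bracket lies released on the rail, lengthwise, its hole over the rail's hole (horizontal distance between bracket and rail below 0.014 m and angle between the x axis of bracket and the y axis of rail, either way round below 0.26 rad and z of bracket in the frame of rail between 0.041 and 0.049 m and angle between bracket's own z axis and vertical below 0.1 rad and contact force between bracket and the fingers below 0.2 N), for 0.2 s.
At the end, for the whole second after the job is handed in: Long bracket flat on the rail (4 mm, 6 degrees), lengthwise within 15 degrees either way, holes within 16 mm; thumbscrew upright (10 degrees) through both, within 12 mm of the rail hole's centre, collar down on the bracket (4 mm); both at rest; short bracket moved less than 50 mm (horizontal distance between bracket and rail below 0.016 m and angle between the x axis of bracket and the y axis of rail, either way round below 0.26 rad and z of bracket in the frame of rail between 0.041 and 0.049 m and angle between bracket's own z axis and vertical below 0.1 rad and horizontal distance between thumbscrew and rail below 0.012 m and z of thumbscrew in the frame of bracket between 0.002 and 0.01 m and angle between thumbscrew's own z axis and vertical below 0.17 rad and linear speed of each of thumbscrew, bracket below 0.02 m/s); the robot touches nothing.
It fails at once if the short bracket is moved by more than 50 mm (distance of short_bracket from where it was at the start of the episode above 0.05 m).
It also fails if it takes over 64 s, if anything falls off the work surface, if the arm or the gripper's body presses on something with over 40 N, if the wrist force passes 120 N, or if a joint passes its speed limit or range.

## Robot

A 6-joint arm with a two-finger parallel gripper is mounted at the origin on the work surface. World frame = base frame: x ahead of the robot, y to its left, z up, the work surface at z = 0. Lengths are in m, angles in degrees, forces in N, time in s.
With the tool pointing down it reaches from about 0.25 to 0.725 m from the base axis. Payload 9.7 kg.
Tool frame: the origin (TCP) lies at the very end of the fingers, on their centre line; the grasp point (between the pads) lies 19 mm behind it; z points along the fingers, y is the line along which they close (so a half turn about z gives the same grasp; the last joint's range is limited). The gripper opens to 85 mm and grips with 20 to 120 N. Pads are 22 mm wide; open, the fingers measure 114 mm over their backs; the gripper's body (76 mm by 85 mm) begins 54 mm behind the grasp point. The pads swing forward as they close: fully open they stand 13 mm farther back than shut.
Start: joints at [-68.526, 4.979, 10.078, 95.1, 0, 90], TCP at [0.201, -0.512, 0.202] pointing down, gripper open.
Joint ranges: [-179.16, 179.16], [-48.56, 103.87], [-65.8, 70.77], [-126.05, 130.52], [-82.76, 87.17], [-180, 180]. Speed limits (degrees/s): [127.2, 127.2, 147.25, 180, 180, 180].

## Interface

Orientations are given as [roll, pitch, yaw] about the fixed x, y, z axes, in that order (R = Rz(yaw) Ry(pitch) Rx(roll)).
In Python, from workcell import telemetry, optics, workorder gives the robot as it stands.
- The arm moves only by the shell command python3 -m handwheel 'ROWS' [FORCE]. ROWS is JSON, a list of rows, each an object of numbers: "tx", "ty", "tz": the shift along the tool's x, y, z in m; "ax", "ay", "az": the turn, a rotation vector about the tool's x, y, z in degrees; "jaw": the gripper command: -1 is shut, 1 is fully open, values between are in proportion. A call has exactly 10 rows; each row shifts and turns the commanded pose from where the row before left it, along the tool's axes as they then stand; what a row does not reach is not made up. A row lasts 1/8 s, in which the tool goes at most 62.5 mm and 10.7 degrees, less where a joint would pass 70% of its speed; a pose out of reach is approached as far as the arm can. A call is refused whole if a number of a shift passes 0.0625 or a number of a turn 10.7, either way. A call with a gripper value outside its range is refused whole. The fingers move at their own pace and stop on an object; FORCE is the grip in N (left out, the last holds). Time passes only in rows, so rows that do not move let the fingers close, or fill a call up. It gives the time, the measured TCP pose, the force, the opening and the grip force at its end, in the units of the state.
- telemetry.get_obs(): the state, without advancing time (a new reading comes with each control period).
- optics.camera(name): name is "scene" or "side" or "wrist"; returns a dict with "color" (480x640x3 uint8, red, green, blue), "K" (3x3 intrinsics, pixels), "extrinsics" (4x4, takes a point from camera to world coordinates); the wrist camera has in their place "mount" (4x4, takes a point from camera to tool coordinates, whose origin is the TCP and whose axes are the flange's). Camera axes: x right, y down, z forward; pixel columns grow to the right and rows downward; lengths in m; the calibration is good to about 2 mm. A picture is of the moment at which its call begins: read the wrist's pose just before it. There is no depth.
- workorder.job_done(): hands the job in; it is judged then, once.
The state is a dict: "time": time; "q": joint angles; "qd": joint speeds; "joint_efforts": joint torques, N m; "ee_pos": TCP position; "tcp_rot": TCP orientation; "wrist_force": force on the tool from outside, world axes, zero at the start; "torque": the same for the moment, N m; "opening": finger opening in m; "grasp_force": force on a finger pad.
Only numpy, scipy, OpenCV 4.12 (cv2) and the standard library are available. Lean on these libraries where they do the work, as an engineer would, in place of code of your own. Each camera call takes 0.05 s, during which the arm holds its last target. There are 200 camera calls.

## Working session

There is one attempt and no reset: what is moved stays moved. The work goes in short steps, Python scripts to look and compute and a shell command to move; the robot and the scene stay as the last step left them, time stands still between calls to the robot, and variables do not carry over. Pictures are saved under pics/ and viewed, at most 12 in all, crops included, and the job is handed in when it is done.

```bash
mkdir -p pics; cat > h.py <<'E'
import numpy as np, cv2
from scipy.spatial.transform import Rotation as R
from workcell import telemetry, optics, workorder
def obs(): return telemetry.get_obs()
def cam(name):
    o=obs(); c=optics.camera(name); K=np.array(c["K"])
    if name=="wrist":
        T=np.eye(4); T[:3,:3]=R.from_euler("xyz",o["tcp_rot"],degrees=True).as_matrix(); T[:3,3]=o["ee_pos"]
        T=T@np.array(c["mount"])
    else: T=np.array(c["extrinsics"])
    return c["color"],K,T
def ray(px,K,T):
    d=T[:3,:3]@np.linalg.solve(K,[px[0],px[1],1.]); return T[:3,3],d
def onz(px,z,K,T):
    o,d=ray(px,K,T); return o+d*(z-o[2])/d[2]
def save(img,name): cv2.imwrite("pics/"+name,cv2.cvtColor(img,cv2.COLOR_RGB2BGR))
E
python3 - <<'E'
from h import *
o=obs(); print({k:o[k] for k in("time","ee_pos","tcp_rot","wrist_force","opening")})
for n in("scene","side","wrist"):
    c,K,T=cam(n); save(c,n+"0.png"); np.savez(n+"0.npz",c=c,K=K,T=T); print(n,K[0],T.round(3).tolist())
print(optics.camera("wrist")["mount"])
E
```

```text
{'time': 0.0, 'ee_pos': array([ 0.2012323 , -0.5115764 ,  0.20169905]), 'tcp_rot': array([-1.79926042e+02,  5.20931434e-04,  2.14728901e+01]), 'wrist_force': array([-0.11133377, -0.36430921, -0.3686901 ]), 'opening': 0.08565155477363526}
scene [442.28840002   0.         326.13714221] [[0.482, 0.683, -0.549, 1.029], [0.876, -0.378, 0.299, -0.267], [-0.004, -0.625, -0.78, 0.763], [0.0, 0.0, 0.0, 1.0]]
side [510.03133137   0.         309.7135917 ] [[0.958, -0.197, 0.207, 0.347], [-0.286, -0.633, 0.72, -0.672], [-0.011, -0.749, -0.663, 0.656], [0.0, 0.0, 0.0, 1.0]]
wrist [380.7945092    0.         318.61879604] [[0.366, -0.889, -0.275, 0.271], [-0.931, -0.35, -0.106, -0.483], [-0.002, 0.295, -0.955, 0.374], [0.0, 0.0, 0.0, 1.0]]
[[ 1.16909132e-04 -9.55439846e-01 -2.95185850e-01  7.55204706e-02]
 [ 9.99999780e-01  3.04448144e-04 -5.89366941e-04 -7.20228637e-04]
 [ 6.52973444e-04 -2.95185716e-01  9.55439672e-01 -1.72428614e-01]
 [ 0.00000000e+00  0.00000000e+00  0.00000000e+00  1.00000000e+00]]
```

View pics/scene0.png

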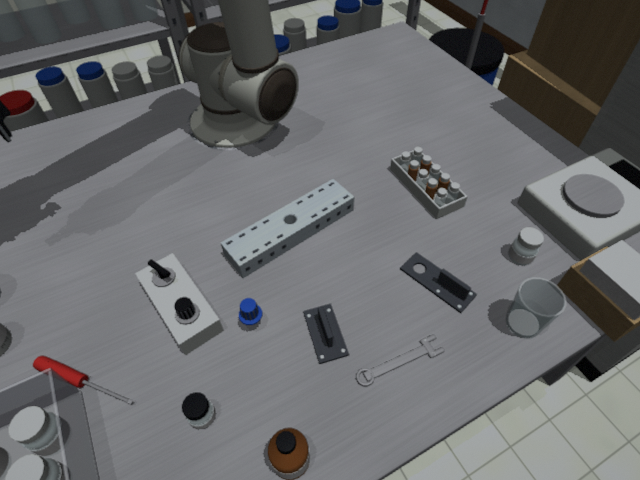

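View pics/side0.png

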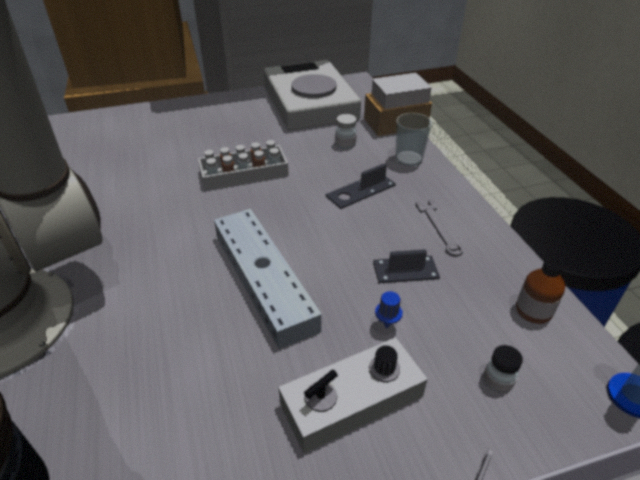

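The scene view shows the rail hole at (291,219), the long bracket's hole at (419,268) with its web towards (455,285), the thumbscrew at (185,305), the T-pin at (160,268), and the short bracket at (325,333). The side view agrees: rail hole (263,262), bracket hole (345,197), thumbscrew (385,360).

```bash
python3 - <<'E'
from h import *
def blob(mask,seed):
    n,l,s,c=cv2.connectedComponentsWithStats(mask.astype(np.uint8)); 
    ys,xs=np.nonzero(mask); i=np.argmin((xs-seed[0])**2+(ys-seed[1])**2); return (l==l[ys[i],xs[i]]).astype(np.uint8)
def holes(m):
    cs,h=cv2.findContours(m,cv2.RETR_CCOMP,cv2.CHAIN_APPROX_NONE)
    return [(cv2.contourArea(c),np.mean(cv2.boundingRect(c)[:2])*0+np.array(cv2.minEnclosingCircle(c)[0])) for c,k in zip(cs,h[0]) if k[3]>=0 and cv2.contourArea(c)>15]
S={"scene":dict(rail=(291,219),br=(430,279),kn=(185,304),col=(185,317)),"side":dict(rail=(263,262),br=(360,195),kn=(385,355),col=(385,372))}
P={}
for n in S:
    d=np.load(n+"0.npz");c,K,T=d["c"],d["K"],d["T"]; g=c.max(2).astype(int)
    # rail hole
    x,y=S[n]["rail"]; w=g[y-14:y+15,x-14:x+15]; thr=(w.min()+np.median(w))/2
    b=blob(w<thr,(14,14)); yy,xx=np.nonzero(b); rc=(xx.mean()+x-14,yy.mean()+y-14)
    print(n,"rail",np.round(rc,1),len(xx),onz(rc,.045,K,T).round(4)); P[n]=rc
    b=blob(g<90,S[n]["br"]); print("br area",b.sum())
    hs=holes(b); print([(a,p.round(1),onz(p,.006,K,T).round(4)) for a,p in hs])
    cs=cv2.findContours(b,cv2.RETR_EXTERNAL,2)[0][0]; hu=cv2.approxPolyDP(cv2.convexHull(cs),3,True)[:,0]
    for p in hu: print("  hull",p,onz(p,.006,K,T)[:2].round(3),onz(p,.046,K,T)[:2].round(3))
    b=blob(g<70,S[n]["kn"]); yy,xx=np.nonzero(b); k=(xx.mean(),yy.mean()); print("knob",k,b.sum(),onz(k,.07,K,T).round(4))
    P[n+"k"]=(ray(k,K,T))
def tri(a,b):
    (o1,d1),(o2,d2)=a,b; s=np.linalg.lstsq(np.c_[d1,-d2],o2-o1,rcond=None)[0]; p,q=o1+s[0]*d1,o2+s[1]*d2; return (p+q)/2,np.linalg.norm(p-q)
print("knob tri",tri(P["scenek"],P["sidek"]))
E
```

```text
scene rail [289.9 219. ] 91 [ 0.4457 -0.0375  0.045 ]
br area 1771
[(23.5, array([459., 306.]), array([0.7747, 0.1648, 0.006 ])), (19.0, array([470.5, 293.2]), array([0.7631, 0.2033, 0.006 ])), (18.5, array([437.6, 290.6]), array([0.7268, 0.1501, 0.006 ])), (106.5, array([418.5, 268.5]), array([0.6649, 0.1486, 0.006 ]))]
  hull [400 267] [0.643 0.117] [0.664 0.097]
  hull [417 253] [0.631 0.17 ] [0.652 0.147]
  hull [466 284] [0.742 0.21 ] [0.757 0.185]
  hull [476 295] [0.772 0.21 ] [0.785 0.185]
  hull [459 312] [0.785 0.156] [0.798 0.134]
knob (np.float64(184.3731778425656), np.float64(308.1399416909621)) 343 [ 0.5637 -0.3011  0.07  ]
side rail [262.  262.5] 128 [ 0.443  -0.0406  0.045 ]
br area 113729
[(23.0, array([635.7, 315. ]), array([ 1.0065, -0.3024,  0.006 ])), (432.5, array([ 56.5, 325.5]), array([ 0.0968, -0.0453,  0.006 ])), (19.0, array([560.5, 286.5]), array([ 0.9303, -0.2122,  0.006 ])), (22.5, array([ 32., 271.]), array([0.045 , 0.1019, 0.006 ])), (62.0, array([344., 197.]), array([0.6593, 0.1436, 0.006 ])), (21.0, array([548., 186.]), array([1.0937, 0.0489, 0.006 ])), (740.0, array([526., 181.]), array([1.0596, 0.0793, 0.006 ])), (72.5, array([500., 156.]), array([1.0615, 0.1854, 0.006 ])), (153.5, array([509.2, 157.6]), array([1.0779, 0.1727, 0.006 ])), (207.5, array([346. , 118.5]), array([0.7792, 0.4663, 0.006 ])), (644.0, array([463.5, 117. ]), array([1.0752, 0.3801, 0.006 ])), (242.5, array([92., 93.]), array([0.134 , 0.8322, 0.006 ]))]
  hull [639   0] [2.228 1.033] [2.112 0.928]
  hull [639 374] [ 0.928 -0.396] [ 0.892 -0.413]
  hull [  0 379] [ 0.023 -0.128] [ 0.043 -0.161]
  hull [0 0] [-0.256  1.875] [-0.219  1.718]
knob (np.float64(383.92801251956183), np.float64(362.52738654147106)) 639 [ 0.5551 -0.3073  0.07  ]
knob tri (array([ 0.55804445, -0.30174375,  0.06137928]), np.float64(0.00043855721042781505))
```

```bash
python3 -m handwheel '[{"tx":0.05,"ty":-0.033,"jaw":1},{"tx":0.05,"ty":-0.033,"jaw":1},{"tx":0.05,"ty":-0.033,"jaw":1},{"tx":0.05,"ty":-0.033,"jaw":1},{"tx":0.05,"ty":-0.033,"jaw":1},{"tx":0.05,"ty":-0.033,"jaw":1},{"tx":0.05,"ty":-0.033,"jaw":1},{"tx":0.05,"ty":-0.033,"jaw":1},{"tx":0.03,"ty":-0.020,"jaw":1},{"jaw":1}]' 40
python3 - <<'E'
from h import *
c,K,T=cam("wrist"); save(c,"wrist1.png"); np.savez("wrist1.npz",c=c,K=K,T=T)
E
```

```text
$[0]: bad value
```

View pics/wrist1.png

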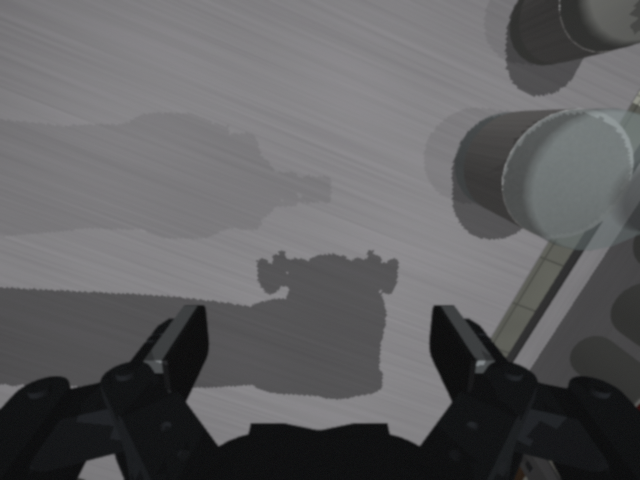

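The call was refused, so the arm hasn't moved: this wrist view is just the empty bench at the start pose. I'll try again with every key given.

```bash
python3 -m handwheel '[{"tx":0.05,"ty":-0.033,"tz":0.0,"ax":0.0,"ay":0.0,"az":0.0,"jaw":1.0},{"tx":0.05,"ty":-0.033,"tz":0.0,"ax":0.0,"ay":0.0,"az":0.0,"jaw":1.0},{"tx":0.05,"ty":-0.033,"tz":0.0,"ax":0.0,"ay":0.0,"az":0.0,"jaw":1.0},{"tx":0.05,"ty":-0.033,"tz":0.0,"ax":0.0,"ay":0.0,"az":0.0,"jaw":1.0},{"tx":0.05,"ty":-0.033,"tz":0.0,"ax":0.0,"ay":0.0,"az":0.0,"jaw":1.0},{"tx":0.05,"ty":-0.033,"tz":0.0,"ax":0.0,"ay":0.0,"az":0.0,"jaw":1.0},{"tx":0.05,"ty":-0.033,"tz":0.0,"ax":0.0,"ay":0.0,"az":0.0,"jaw":1.0},{"tx":0.05,"ty":-0.033,"tz":0.0,"ax":0.0,"ay":0.0,"az":0.0,"jaw":1.0},{"tx":0.03,"ty":-0.02,"tz":0.0,"ax":0.0,"ay":0.0,"az":0.0,"jaw":1.0},{"tx":0.0,"ty":0.0,"tz":0.0,"ax":0.0,"ay":0.0,"az":0.0,"jaw":1.0}]' 40
python3 - <<'E'
from h import *
c,K,T=cam("wrist"); save(c,"wrist2.png"); np.savez("wrist2.npz",c=c,K=K,T=T)
E
```

```text
time: 1.5
ee_pos: [0.4984, -0.0881, 0.2018]
tcp_rot: [-180.0, 0.0, 21.7]
wrist_force: [0.3, 0.1, -0.0]
opening: 0.0856
grasp_force: 0.0
```

View pics/wrist2.png

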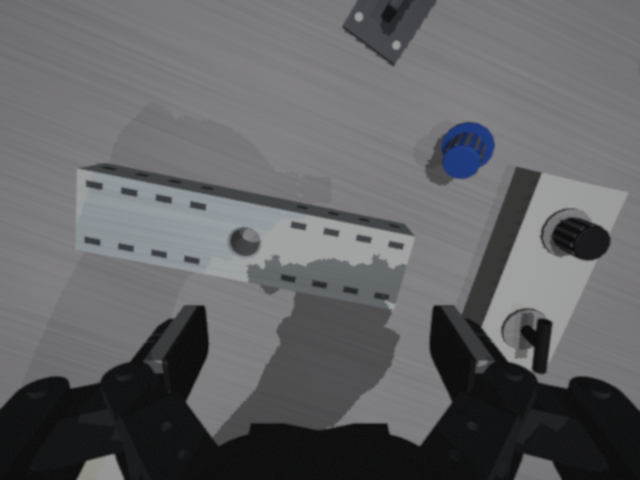

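Wrist view: the rail hole is at (245,241), the rail's top runs from (78,170)-(412,236) to (77,249)-(395,303), the thumbscrew's collar is near (563,233) and its knob top is at (592,240).

```bash
python3 - <<'E'
from h import *
d=np.load("wrist2.npz");c,K,T=d["c"],d["K"],d["T"]
P=lambda x,z:onz(x,z,K,T)[:2].round(4)
print("hole",P((245,241),.045))
a,b,e,f=[P(p,.045) for p in((78,170),(412,236),(77,249),(395,303))]
print(a,b,e,f,"long dirs",[np.degrees(np.arctan2(*(u-v)[::-1])).round(1) for u,v in((a,b),(e,f))],"centre",(a+b+e+f)/4)
# slots: dark small blobs -> fit of rows
print("slots",[P(p,.045) for p in((94,185),(396,245),(92,241),(381,296))])
print("knob top",P((592,240),.082),"collar",P((563,233),.05))
d=np.load("scene0.npz");c,K,T=d["c"],d["K"],d["T"]
print("scene rail corners",[P(p,.045) for p in((223,243),(335,182),(354,199),(242,262))])
E
```

```text
hole [ 0.4457 -0.036 ]
[0.4535 0.1175] [ 0.506  -0.1748] [0.3816 0.1043] [ 0.4396 -0.1889] long dirs [np.float64(100.2), np.float64(101.2)] centre [ 0.445175 -0.035475]
slots [array([0.4457, 0.102 ]), array([ 0.4929, -0.165 ]), array([0.3943, 0.0931]), array([ 0.4414, -0.1735])]
knob top [ 0.5635 -0.2978] collar [ 0.559  -0.2963]
scene rail corners [array([ 0.4377, -0.1863]), array([0.3945, 0.1028]), array([0.4619, 0.1133]), array([ 0.5012, -0.1702])]
```

```bash
python3 -m handwheel '[{"tx":0.05,"ty":-0.032,"tz":0.0,"ax":0.0,"ay":0.0,"az":1.0,"jaw":1.0},{"tx":0.05,"ty":-0.032,"tz":0.0,"ax":0.0,"ay":0.0,"az":1.0,"jaw":1.0},{"tx":0.05,"ty":-0.032,"tz":0.0,"ax":0.0,"ay":0.0,"az":1.0,"jaw":1.0},{"tx":0.05,"ty":-0.032,"tz":0.0,"ax":0.0,"ay":0.0,"az":1.0,"jaw":1.0},{"tx":0.03,"ty":-0.03,"tz":0.0,"ax":0.0,"ay":0.0,"az":1.0,"jaw":1.0},{"tx":0.0,"ty":-0.01,"tz":0.0,"ax":0.0,"ay":0.0,"az":1.0,"jaw":1.0},{"tx":0.0,"ty":0.0,"tz":0.0,"ax":0.0,"ay":0.0,"az":0.0,"jaw":1.0},{"tx":0.0,"ty":0.0,"tz":0.0,"ax":0.0,"ay":0.0,"az":0.0,"jaw":1.0},{"tx":0.0,"ty":0.0,"tz":0.0,"ax":0.0,"ay":0.0,"az":0.0,"jaw":1.0},{"tx":0.0,"ty":0.0,"tz":0.0,"ax":0.0,"ay":0.0,"az":0.0,"jaw":1.0}]' 40
python3 - <<'E'
from h import *
c,K,T=cam("wrist"); save(c,"wrist3.png"); np.savez("wrist3.npz",c=c,K=K,T=T)
E
```

```text
time: 2.8
ee_pos: [0.6584, 0.1449, 0.2028]
tcp_rot: [180.0, -0.0, 15.4]
wrist_force: [-0.9, 0.1, -0.2]
opening: 0.0856
grasp_force: 0.0
```

View pics/wrist3.png

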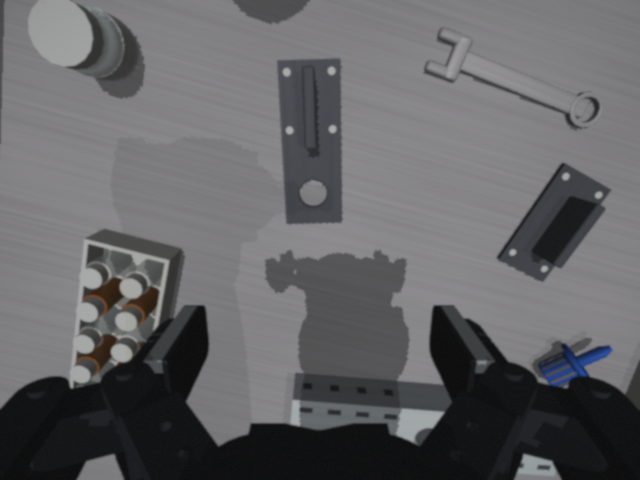

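Wrist view: the bracket's foot has corners (278,60), (340,58), (342,221), (287,223), its hole is at (313,193), and the top of its web runs from about (308,67) to (312,150).

```bash
python3 - <<'E'
from h import *
d=np.load("wrist3.npz");c,K,T=d["c"],d["K"],d["T"]
P=lambda x,z:onz(x,z,K,T)[:2]
h=P((313.5,193),.006);C=[P(p,.006) for p in((278,60),(340,58),(342,221),(287,223))]
print(h,np.round(C,4)); rear=(C[0]+C[1])/2;fr=(C[2]+C[3])/2;u=rear-fr
print("len",np.linalg.norm(u),"w",np.linalg.norm(C[0]-C[1]),np.linalg.norm(C[2]-C[3]),"ang",np.degrees(np.arctan2(u[1],u[0])),[np.degrees(np.arctan2(*(a-b)[::-1])) for a,b in((C[0],C[3]),(C[1],C[2]))])
print("web far/near top",P((308,67),.046),P((309,150),.046))
u/=np.linalg.norm(u)
for s in(.05,.055,.06,.065): g=h+s*u; print(s,g,np.hypot(*g))
o=obs();print(o["q"])
E
```

```text
[0.66358768 0.15253364] [[0.7703 0.2142]
 [0.7864 0.1616]
 [0.6439 0.1176]
 [0.6272 0.1702]]
len 0.14945801060494954 w 0.055016003063681956 0.0551785322010712 ang 17.119966795755342 [np.float64(17.089226216155584), np.float64(17.150802419159415)]
web far/near top [0.76738151 0.18471794] [0.70528842 0.16724875]
0.05 [0.7113722  0.16725231] 0.7307692836428091
0.055 [0.71615065 0.16872418] 0.7357578464972317
0.06 [0.72092911 0.17019605] 0.7407465635753322
0.065 [0.72570756 0.17166791] 0.7457354317819981
[1.24297261e+01 2.34227491e+01 3.22667077e+01 9.88238800e+01
 7.04076487e-04 1.76986067e+02]
```

```bash
cat >> h.py <<'E'
def go(pos,M):
    """print turn (rotvec in tool axes) and then the shift in the turned tool axes, from the measured pose"""
    o=obs(); A=R.from_euler("xyz",o["tcp_rot"],degrees=True)
    print("turn",(A.inv()*M).as_rotvec(degrees=True).round(2),"then shift",(M.inv().apply(np.array(pos)-o["ee_pos"])).round(4))
def down(yaw,tilt=0): return R.from_euler("z",yaw,degrees=True)*R.from_euler("x",180,degrees=True)*R.from_euler("y",tilt,degrees=True)
E
python3 - <<'E'
from h import *
print(down(17.1,6).as_matrix().round(3)); go((.7224,.1706,.10),down(17.1,6)); go((.7224,.1706,.0155),down(17.1,6))
E
```

```text
[[ 0.951  0.294  0.1  ]
 [ 0.292 -0.956  0.031]
 [ 0.105  0.    -0.995]]
turn [ 0.09  5.98 -1.65] then shift [ 0.0575 -0.0055  0.1093]
turn [ 0.09  5.98 -1.65] then shift [ 0.0487 -0.0055  0.1934]
```

```bash
python3 -m handwheel '[{"tx":0.0,"ty":0.0,"tz":0.0,"ax":0.09,"ay":5.98,"az":-1.65,"jaw":1.0},{"tx":0.0575,"ty":-0.0055,"tz":0.0,"ax":0.0,"ay":0.0,"az":0.0,"jaw":1.0},{"tx":0.0,"ty":0.0,"tz":0.03,"ax":0.0,"ay":0.0,"az":0.0,"jaw":1.0},{"tx":0.0,"ty":0.0,"tz":0.03,"ax":0.0,"ay":0.0,"az":0.0,"jaw":1.0},{"tx":0.0,"ty":0.0,"tz":0.03,"ax":0.0,"ay":0.0,"az":0.0,"jaw":1.0},{"tx":0.0,"ty":0.0,"tz":0.019,"ax":0.0,"ay":0.0,"az":0.0,"jaw":1.0},{"tx":0.0,"ty":0.0,"tz":0.0,"ax":0.0,"ay":0.0,"az":0.0,"jaw":1.0},{"tx":0.0,"ty":0.0,"tz":0.0,"ax":0.0,"ay":0.0,"az":0.0,"jaw":1.0},{"tx":0.0,"ty":0.0,"tz":0.0,"ax":0.0,"ay":0.0,"az":0.0,"jaw":1.0},{"tx":0.0,"ty":0.0,"tz":0.0,"ax":0.0,"ay":0.0,"az":0.0,"jaw":1.0}]' 40
python3 - <<'E'
from h import *
go((.7224,.1706,.0155),down(17.1,6))
E
```

```text
time: 4.1
ee_pos: [0.7228, 0.1712, 0.101]
tcp_rot: [180.0, -6.1, 17.1]
wrist_force: [0.1, -0.7, 0.6]
opening: 0.0855
grasp_force: 0.0
turn [ 0.   -0.06  0.02] then shift [-0.0095  0.0004  0.085 ]
```

```bash
python3 -m handwheel '[{"tx":-0.0025,"ty":0.0,"tz":0.022,"ax":0.0,"ay":0.0,"az":0.0,"jaw":1.0},{"tx":-0.0025,"ty":0.0,"tz":0.022,"ax":0.0,"ay":0.0,"az":0.0,"jaw":1.0},{"tx":-0.0025,"ty":0.0,"tz":0.022,"ax":0.0,"ay":0.0,"az":0.0,"jaw":1.0},{"tx":-0.002,"ty":0.0,"tz":0.019,"ax":0.0,"ay":0.0,"az":0.0,"jaw":1.0},{"tx":0.0,"ty":0.0,"tz":0.0,"ax":0.0,"ay":0.0,"az":0.0,"jaw":-1.0},{"tx":0.0,"ty":0.0,"tz":0.0,"ax":0.0,"ay":0.0,"az":0.0,"jaw":-1.0},{"tx":0.0,"ty":0.0,"tz":0.0,"ax":0.0,"ay":0.0,"az":0.0,"jaw":-1.0},{"tx":0.0,"ty":0.0,"tz":0.0,"ax":0.0,"ay":0.0,"az":0.0,"jaw":-1.0},{"tx":0.0,"ty":0.0,"tz":0.0,"ax":0.0,"ay":0.0,"az":0.0,"jaw":-1.0},{"tx":0.0,"ty":0.0,"tz":0.0,"ax":0.0,"ay":0.0,"az":0.0,"jaw":-1.0}]' 60
python3 - <<'E'
from h import *
go((.66,.15,.135),down(17.1,6))
E
```

```text
time: 5.35
ee_pos: [0.7222, 0.171, 0.0152]
tcp_rot: [180.0, -6.0, 17.1]
wrist_force: [0.5, -0.3, 3.5]
opening: 0.0068
grasp_force: 58.9
turn [ 0.   -0.04  0.02] then shift [-0.0528  0.0017 -0.126 ]
```

```bash
python3 -m handwheel '[{"tx":0.003,"ty":0.0,"tz":-0.03,"ax":0.0,"ay":0.0,"az":0.0,"jaw":-1.0},{"tx":0.005,"ty":0.0,"tz":-0.045,"ax":0.0,"ay":0.0,"az":0.0,"jaw":-1.0},{"tx":-0.025,"ty":0.0,"tz":-0.045,"ax":0.0,"ay":0.0,"az":0.0,"jaw":-1.0},{"tx":-0.04,"ty":0.0,"tz":-0.006,"ax":0.0,"ay":0.0,"az":0.0,"jaw":-1.0},{"tx":0.0,"ty":0.0,"tz":0.0,"ax":1.08,"ay":0.0,"az":-10.31,"jaw":-1.0},{"tx":0.0,"ty":0.0,"tz":0.0,"ax":1.08,"ay":0.0,"az":-10.31,"jaw":-1.0},{"tx":0.0,"ty":0.0,"tz":0.0,"ax":1.08,"ay":0.0,"az":-10.31,"jaw":-1.0},{"tx":0.0,"ty":0.0,"tz":0.0,"ax":1.08,"ay":0.0,"az":-10.31,"jaw":-1.0},{"tx":0.0,"ty":0.0,"tz":0.0,"ax":1.08,"ay":0.0,"az":-10.31,"jaw":-1.0},{"tx":0.0,"ty":0.0,"tz":0.0,"ax":1.08,"ay":0.0,"az":-10.31,"jaw":-1.0}]' 60
python3 - <<'E'
from h import *
M=down(100,6);print(M.as_matrix().round(3))
go((.4344,.0244,.13),M)
E
```

```text
time: 6.6
ee_pos: [0.6547, 0.1503, 0.133]
tcp_rot: [-179.9, -6.0, 79.7]
wrist_force: [1.0, -0.9, -3.5]
opening: 0.006
grasp_force: 58.9
[[-0.173  0.985 -0.018]
 [ 0.979  0.174  0.103]
 [ 0.105  0.    -0.995]]
turn [ 2.040e+00  2.000e-02 -2.023e+01] then shift [-0.0856 -0.2388 -0.006 ]
```

```bash
python3 -m handwheel '[{"tx":0.0,"ty":0.0,"tz":0.0,"ax":1.02,"ay":0.01,"az":-10.12,"jaw":-1.0},{"tx":0.0,"ty":0.0,"tz":0.0,"ax":1.02,"ay":0.01,"az":-10.11,"jaw":-1.0},{"tx":-0.017,"ty":-0.048,"tz":-0.001,"ax":0.0,"ay":0.0,"az":0.0,"jaw":-1.0},{"tx":-0.017,"ty":-0.048,"tz":-0.001,"ax":0.0,"ay":0.0,"az":0.0,"jaw":-1.0},{"tx":-0.017,"ty":-0.048,"tz":-0.001,"ax":0.0,"ay":0.0,"az":0.0,"jaw":-1.0},{"tx":-0.017,"ty":-0.048,"tz":-0.001,"ax":0.0,"ay":0.0,"az":0.0,"jaw":-1.0},{"tx":-0.0176,"ty":-0.0468,"tz":-0.002,"ax":0.0,"ay":0.0,"az":0.0,"jaw":-1.0},{"tx":0.0,"ty":0.0,"tz":0.0,"ax":0.0,"ay":0.0,"az":0.0,"jaw":-1.0},{"tx":0.0,"ty":0.0,"tz":0.0,"ax":0.0,"ay":0.0,"az":0.0,"jaw":-1.0},{"tx":0.0,"ty":0.0,"tz":0.0,"ax":0.0,"ay":0.0,"az":0.0,"jaw":-1.0}]' 60
python3 - <<'E'
from h import *
go((.4344,.0244,.0605),down(100,6))
c,K,T=cam("scene"); a=cv2.resize(c[120:300,180:420],None,fx=1.65,fy=1.65,interpolation=2)
np.savez("scene4.npz",c=c,K=K,T=T)
w,K,T=cam("wrist"); np.savez("wrist4.npz",c=w,K=K,T=T)
s,K,T=cam("side"); b=cv2.resize(s[150:350,180:420],(396,297),interpolation=2)
w=cv2.resize(w,(396,297)); z=np.zeros((594,792,3),np.uint8); z[:297,:396]=a[:297,:396]; z[:297,396:]=b; z[297:,:396]=w; save(z,"m4.png")
E
```

```text
time: 7.85
ee_pos: [0.4347, 0.0262, 0.1302]
tcp_rot: [179.9, -6.0, 99.7]
wrist_force: [0.3, 0.1, -2.5]
opening: 0.0064
grasp_force: 59.1
turn [ 0.09  0.   -0.3 ] then shift [-0.009  -0.0006  0.0692]
```

View pics/m4.png

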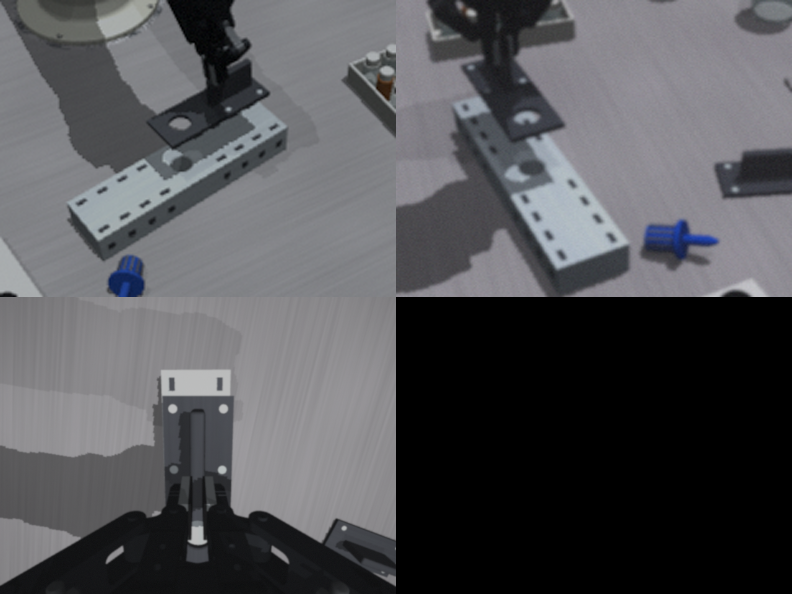

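The bracket hangs level above the rail and lines up with it, with its hole at about (181,123) in the scene crop, over the rail hole at about (178,160). The wrist view shows it parallel to the rail, and the blue decoy has fallen over by itself. I'll lower it.

```bash
python3 -m handwheel '[{"tx":-0.0025,"ty":0.0,"tz":0.018,"ax":0.09,"ay":0.0,"az":-0.3,"jaw":-1.0},{"tx":-0.0025,"ty":0.0,"tz":0.018,"ax":0.0,"ay":0.0,"az":0.0,"jaw":-1.0},{"tx":-0.002,"ty":0.0,"tz":0.018,"ax":0.0,"ay":0.0,"az":0.0,"jaw":-1.0},{"tx":-0.0015,"ty":0.0,"tz":0.009,"ax":0.0,"ay":0.0,"az":0.0,"jaw":-1.0},{"tx":-0.0005,"ty":0.0,"tz":0.004,"ax":0.0,"ay":0.0,"az":0.0,"jaw":-1.0},{"tx":0.0,"ty":0.0,"tz":0.001,"ax":0.0,"ay":0.0,"az":0.0,"jaw":-1.0},{"tx":0.0,"ty":0.0,"tz":0.0,"ax":0.0,"ay":0.0,"az":0.0,"jaw":-1.0},{"tx":0.0,"ty":0.0,"tz":0.0,"ax":0.0,"ay":0.0,"az":0.0,"jaw":-1.0},{"tx":0.0,"ty":0.0,"tz":0.0,"ax":0.0,"ay":0.0,"az":0.0,"jaw":-1.0},{"tx":0.0,"ty":0.0,"tz":0.0,"ax":0.0,"ay":0.0,"az":0.0,"jaw":-1.0}]' 60
python3 - <<'E'
from h import *
c,K,T=cam("scene");np.savez("scene5.npz",c=c,K=K,T=T)
g=c.max(2)[185:245,255:335].astype(int); 
m=(g<90).astype(np.uint8)
cs,h=cv2.findContours(m,cv2.RETR_CCOMP,cv2.CHAIN_APPROX_NONE)
for q,k in zip(cs,h[0]):
    if k[3]>=0 and cv2.contourArea(q)>8: p=np.array(cv2.minEnclosingCircle(q)[0])+(255,185); print(cv2.contourArea(q),p,onz(p,.051,K,T),onz(p,.045,K,T))
s,K,T=cam("side");np.savez("side5.npz",c=s,K=K,T=T)
z=np.hstack([cv2.resize(c[170:270,230:363],(400,300),interpolation=2),cv2.resize(s[210:310,200:333],(400,300),interpolation=2)]); save(z,"m5.png")
E
```

```text
time: 9.25
ee_pos: [0.4345, 0.024, 0.0621]
tcp_rot: [180.0, -6.0, 100.0]
wrist_force: [-0.2, 0.1, -2.7]
opening: 0.0065
grasp_force: 59.1
15.0 [317.5 208.5] [0.45243162 0.02620497 0.051     ] [0.44757021 0.02867193 0.045     ]
```

View pics/m5.png

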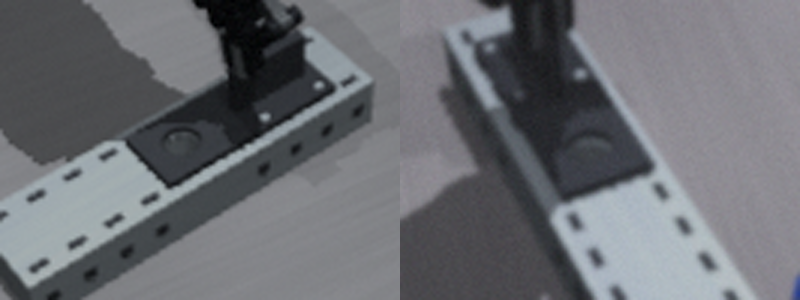

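```bash
python3 -m handwheel '[{"tx":0.0,"ty":0.0,"tz":0.001,"ax":0.0,"ay":0.0,"az":0.0,"jaw":-1.0},{"tx":0.0,"ty":0.0,"tz":0.001,"ax":0.0,"ay":0.0,"az":0.0,"jaw":-1.0},{"tx":0.0,"ty":0.0,"tz":0.0,"ax":0.0,"ay":0.0,"az":0.0,"jaw":-1.0},{"tx":0.0,"ty":0.0,"tz":0.0,"ax":0.0,"ay":0.0,"az":0.0,"jaw":-0.5},{"tx":0.0,"ty":0.0,"tz":0.0,"ax":0.0,"ay":0.0,"az":0.0,"jaw":0.0},{"tx":0.0,"ty":0.0,"tz":0.0,"ax":0.0,"ay":0.0,"az":0.0,"jaw":0.5},{"tx":0.0,"ty":0.0,"tz":0.0,"ax":0.0,"ay":0.0,"az":0.0,"jaw":1.0},{"tx":0.0,"ty":0.0,"tz":-0.04,"ax":0.0,"ay":0.0,"az":0.0,"jaw":1.0},{"tx":0.0,"ty":0.0,"tz":-0.05,"ax":0.0,"ay":0.0,"az":0.0,"jaw":1.0},{"tx":0.0,"ty":0.0,"tz":-0.05,"ax":0.0,"ay":0.0,"az":0.0,"jaw":1.0}]' 60
python3 - <<'E'
from h import *
M=down(100,0);print(M.as_matrix().round(3))
go((.42,-.12,.2),M)
go((.5595,-.299,.17),M)
E
```

```text
time: 10.6
ee_pos: [0.4367, 0.0097, 0.2007]
tcp_rot: [180.0, -6.0, 100.0]
wrist_force: [1.3, -0.2, 0.3]
opening: 0.0854
grasp_force: 0.0
[[-0.174  0.985  0.   ]
 [ 0.985  0.174  0.   ]
 [ 0.     0.    -1.   ]]
turn [ 0.02 -5.99 -0.03] then shift [-0.1248 -0.0389  0.0007]
turn [ 0.02 -5.99 -0.03] then shift [-0.3253  0.0674  0.0307]
```

```bash
python3 -m handwheel '[{"tx":0.0,"ty":0.0,"tz":0.0,"ax":0.02,"ay":-5.99,"az":0.0,"jaw":1.0},{"tx":-0.045,"ty":0.0,"tz":0.0,"ax":0.0,"ay":0.0,"az":0.0,"jaw":1.0},{"tx":-0.05,"ty":0.0,"tz":0.0,"ax":0.0,"ay":0.0,"az":0.0,"jaw":1.0},{"tx":-0.05,"ty":0.0,"tz":0.0,"ax":0.0,"ay":0.0,"az":0.0,"jaw":1.0},{"tx":-0.02,"ty":0.05,"tz":0.0,"ax":0.0,"ay":0.0,"az":0.0,"jaw":1.0},{"tx":0.0,"ty":0.04,"tz":0.0,"ax":0.0,"ay":0.0,"az":0.0,"jaw":1.0},{"tx":0.0,"ty":0.0,"tz":0.0,"ax":0.0,"ay":0.0,"az":0.0,"jaw":1.0},{"tx":0.0,"ty":0.0,"tz":0.0,"ax":0.0,"ay":0.0,"az":0.0,"jaw":1.0},{"tx":0.0,"ty":0.0,"tz":0.0,"ax":0.0,"ay":0.0,"az":0.0,"jaw":1.0},{"tx":0.0,"ty":0.0,"tz":0.0,"ax":0.0,"ay":0.0,"az":0.0,"jaw":1.0}]' 60
python3 - <<'E'
from h import *
c,K,T=cam("wrist"); save(c,"wrist6.png"); np.savez("wrist6.npz",c=c,K=K,T=T)
E
```

```text
time: 11.85
ee_pos: [0.5536, -0.1372, 0.1999]
tcp_rot: [179.9, 0.0, 100.0]
wrist_force: [-0.0, 0.4, 0.6]
opening: 0.0857
grasp_force: 0.0
```

View pics/wrist6.png

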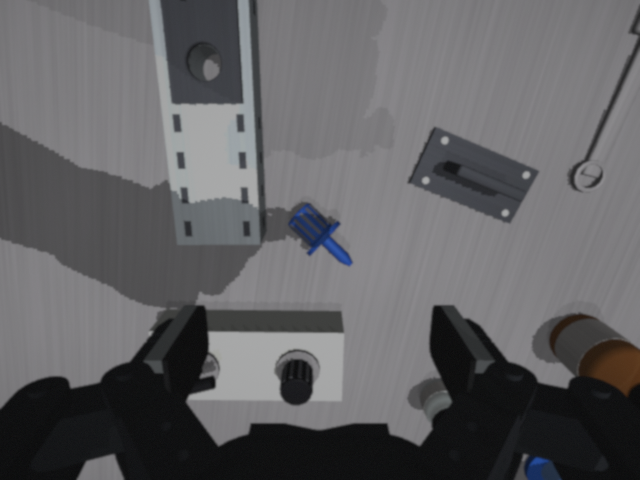

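Wrist view: the bracket lies on the rail with its hole at (203,62) and the bench visible through both holes. The thumbscrew's collar is near (297,367) and its knob top near (296,390).

```bash
python3 - <<'E'
from h import *
d=np.load("wrist6.npz");c,K,T=d["c"],d["K"],d["T"]
P=lambda x,z:onz(x,z,K,T).round(4)
print("br hole",P((203.5,61.5),.051),"front edge",P((172,102),.051),P((243,103),.051),"rail end",P((177,245),.045),P((260,244),.045))
g=c.max(2).astype(int)
m=(g<60).astype(np.uint8); m[:355]=0;m[406:]=0;m[:,:275]=0;m[:,325:]=0
yy,xx=np.nonzero(m); print("knob",xx.min(),xx.max(),yy.min(),yy.max())
print("knobtop",P((296.5,390),.082),"collar",P((297.5,367),.05))
go((.5595,-.299,.12),down(100))
E
```

```text
br hole [ 0.4456 -0.0351  0.051 ] front edge [ 0.4234 -0.069   0.051 ] [ 0.4791 -0.06    0.051 ] rail end [ 0.4331 -0.1909  0.045 ] [ 0.507 -0.177  0.045]
knob 281 311 360 404
knobtop [ 0.5614 -0.2972  0.082 ] collar [ 0.5604 -0.2961  0.05  ]
turn [ 0.05  0.03 -0.04] then shift [-0.1603 -0.0224  0.0798]
```

```bash
python3 -m handwheel '[{"tx":-0.055,"ty":-0.007,"tz":0.0,"ax":0.0,"ay":0.0,"az":0.0,"jaw":0.4},{"tx":-0.055,"ty":-0.007,"tz":0.0,"ax":0.0,"ay":0.0,"az":0.0,"jaw":0.4},{"tx":-0.0496,"ty":-0.0072,"tz":0.0,"ax":0.0,"ay":0.0,"az":0.0,"jaw":0.4},{"tx":0.0,"ty":0.0,"tz":0.04,"ax":0.0,"ay":0.0,"az":0.0,"jaw":0.4},{"tx":0.0,"ty":0.0,"tz":0.04,"ax":0.0,"ay":0.0,"az":0.0,"jaw":0.4},{"tx":0.0,"ty":0.0,"tz":0.0,"ax":0.0,"ay":0.0,"az":0.0,"jaw":0.4},{"tx":0.0,"ty":0.0,"tz":0.0,"ax":0.0,"ay":0.0,"az":0.0,"jaw":0.4},{"tx":0.0,"ty":0.0,"tz":0.0,"ax":0.0,"ay":0.0,"az":0.0,"jaw":0.4},{"tx":0.0,"ty":0.0,"tz":0.0,"ax":0.0,"ay":0.0,"az":0.0,"jaw":0.4},{"tx":0.0,"ty":0.0,"tz":0.0,"ax":0.0,"ay":0.0,"az":0.0,"jaw":0.4}]' 40
python3 - <<'E'
from h import *
go((.5605,-.298,.055),down(100))
c,K,T=cam("wrist"); w=c; s,K,T=cam("side")
z=np.hstack([cv2.resize(w,(400,300)),cv2.resize(s[280:455,250:483],(400,300),interpolation=2)]); save(z,"m7.png")
E
```

```text
time: 13.15
ee_pos: [0.5611, -0.298, 0.1198]
tcp_rot: [180.0, 0.0, 100.0]
wrist_force: [0.1, -0.5, -0.5]
opening: 0.06
grasp_force: 0.0
turn [ 0.04  0.03 -0.03] then shift [ 0.0001 -0.0006  0.0648]
```

View pics/m7.png

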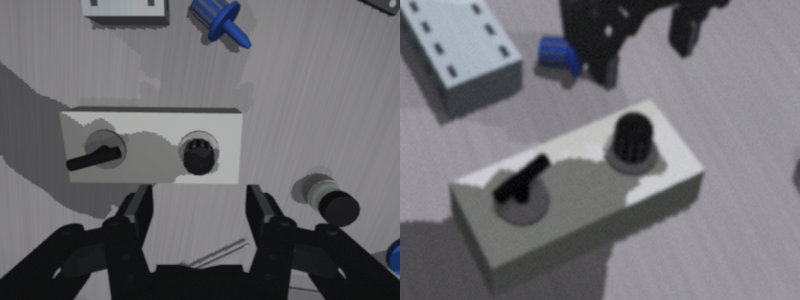

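The knob is centred between the fingers (x≈199 of 400) and the T-handle stays clear, so I'll descend and grip.

```bash
python3 -m handwheel '[{"tx":0.0,"ty":0.0,"tz":0.025,"ax":0.0,"ay":0.0,"az":0.0,"jaw":0.4},{"tx":0.0,"ty":0.0,"tz":0.025,"ax":0.0,"ay":0.0,"az":0.0,"jaw":0.4},{"tx":0.0,"ty":0.0,"tz":0.0145,"ax":0.0,"ay":0.0,"az":0.0,"jaw":0.4},{"tx":0.0,"ty":0.0,"tz":0.0,"ax":0.0,"ay":0.0,"az":0.0,"jaw":-1.0},{"tx":0.0,"ty":0.0,"tz":0.0,"ax":0.0,"ay":0.0,"az":0.0,"jaw":-1.0},{"tx":0.0,"ty":0.0,"tz":0.0,"ax":0.0,"ay":0.0,"az":0.0,"jaw":-1.0},{"tx":0.0,"ty":0.0,"tz":0.0,"ax":0.0,"ay":0.0,"az":0.0,"jaw":-1.0},{"tx":0.0,"ty":0.0,"tz":-0.03,"ax":0.0,"ay":0.0,"az":0.0,"jaw":-1.0},{"tx":0.0,"ty":0.0,"tz":-0.05,"ax":0.0,"ay":0.0,"az":0.0,"jaw":-1.0},{"tx":0.0,"ty":0.0,"tz":-0.025,"ax":0.0,"ay":0.0,"az":0.0,"jaw":-1.0}]' 40
python3 - <<'E'
from h import *
go((.4456,-.0355,.16),down(100))
E
```

```text
time: 14.5
ee_pos: [0.5615, -0.2983, 0.163]
tcp_rot: [179.8, 0.1, 100.0]
wrist_force: [0.6, 0.9, -1.1]
opening: -0.0003
grasp_force: 0.0
turn [ 0.16  0.13 -0.03] then shift [ 0.279  -0.0685  0.003 ]
```

The fingers shut on nothing, so the grip was lost. I'll look.

```bash
python3 - <<'E'
from h import *
w,K,T=cam("wrist"); np.savez("wrist8.npz",c=w,K=K,T=T); s,K,T=cam("side"); np.savez("side8.npz",c=s,K=K,T=T)
c,K,T=cam("scene"); np.savez("scene8.npz",c=c,K=K,T=T)
z=np.zeros((600,800,3),np.uint8)
z[:300,:400]=cv2.resize(w,(400,300));z[:300,400:]=cv2.resize(s[280:455,250:483],(400,300),interpolation=2);z[300:,:400]=cv2.resize(c[230:380,100:300],(400,300),interpolation=2);z[300:,400:]=cv2.resize(w[150:390,160:480],(400,300));save(z,"m8.png")
E
```

```text
(no output)
```

View pics/m8.png

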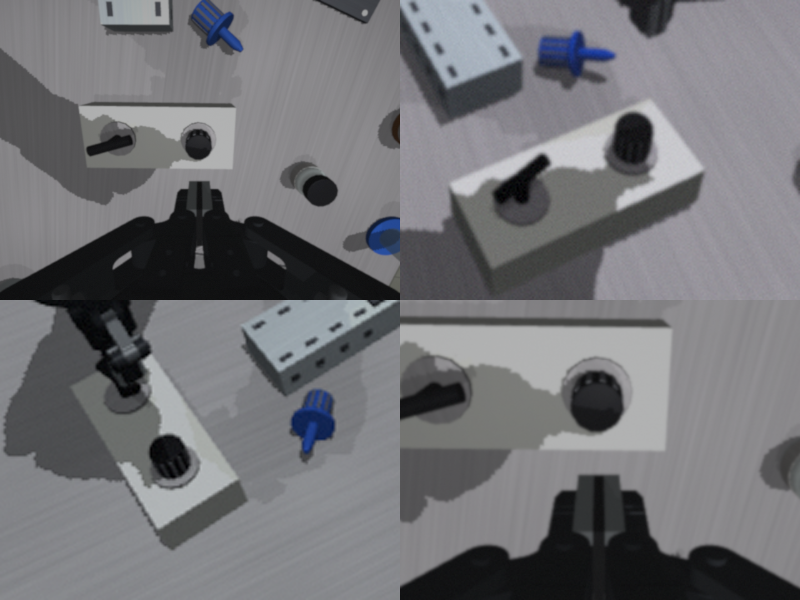

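The thumbscrew still stands in its rack hole, undisturbed: its knob top is at about (318,238) in the full wrist view. I'll re-measure it across the views before trying again.

```bash
python3 - <<'E'
from h import *
from functools import reduce
obsv=[]
for n,box in(("wrist8",(285,350,205,265)),("side8",(360,410,340,385)),("scene8",(170,205,288,325))):
    d=np.load(n+".npz");c,K,T=d["c"],d["K"],d["T"];x0,x1,y0,y1=box
    m=np.zeros(c.shape[:2],np.uint8); m[y0:y1,x0:x1]=c[y0:y1,x0:x1].max(2)<60
    k,l,st,ce=cv2.connectedComponentsWithStats(m); i=1+np.argmax(st[1:,4]); print(n,st[i],ce[i].round(1))
    x,y,w,h,_=st[i]; p=ce[i]
    print("  mid z.066",onz(p,.066,K,T).round(4)); obsv.append(ray(p,K,T))
A=np.zeros((3,3));b=np.zeros(3)
for o,d in obsv:
    d=d/np.linalg.norm(d);Q=np.eye(3)-np.outer(d,d);A+=Q;b+=Q@o
print("tri",np.linalg.solve(A,b))
d=np.load("wrist8.npz");K,T=d["K"],d["T"]
for p in((.5605,-.298,.05),(.5605,-.298,.082),(.5615,-.2983,.163)):
    q=K@(T[:3,:3].T@(np.array(p)-T[:3,3])); print(p,(q[:2]/q[2]).round(1))
print(obs()["ee_pos"])
E
```

```text
wrist8 [ 297  207   41   48 1568] [316.8 230.8]
  mid z.066 [ 0.5607 -0.3006  0.066 ]
side8 [374 347  22  29 524] [384.8 361. ]
  mid z.066 [ 0.5587 -0.3029  0.066 ]
scene8 [175 298  20  21 331] [184.3 308. ]
  mid z.066 [ 0.5606 -0.3014  0.066 ]
tri [ 0.55993313 -0.301375    0.06409432]
(0.5605, -0.298, 0.05) [317.1 221.8]
(0.5605, -0.298, 0.082) [317.  233.7]
(0.5615, -0.2983, 0.163) [318.9 282. ]
[ 0.56155015 -0.29839181  0.16141881]
```

```bash
python3 -m handwheel '[{"tx":-0.0025,"ty":-0.0015,"tz":0.0,"ax":0.16,"ay":0.0,"az":0.0,"jaw":0.2},{"tx":0.0,"ty":0.0,"tz":0.0,"ax":0.0,"ay":0.0,"az":0.0,"jaw":0.2},{"tx":0.0,"ty":0.0,"tz":0.0,"ax":0.0,"ay":0.0,"az":0.0,"jaw":0.2},{"tx":0.0,"ty":0.0,"tz":0.04,"ax":0.0,"ay":0.0,"az":0.0,"jaw":0.2},{"tx":0.0,"ty":0.0,"tz":0.04,"ax":0.0,"ay":0.0,"az":0.0,"jaw":0.2},{"tx":0.0,"ty":0.0,"tz":0.031,"ax":0.0,"ay":0.0,"az":0.0,"jaw":0.2},{"tx":0.0,"ty":0.0,"tz":0.0,"ax":0.0,"ay":0.0,"az":0.0,"jaw":0.2},{"tx":0.0,"ty":0.0,"tz":0.0,"ax":0.0,"ay":0.0,"az":0.0,"jaw":-1.0},{"tx":0.0,"ty":0.0,"tz":0.0,"ax":0.0,"ay":0.0,"az":0.0,"jaw":-1.0},{"tx":0.0,"ty":0.0,"tz":0.0,"ax":0.0,"ay":0.0,"az":0.0,"jaw":-1.0}]' 40
```

```text
time: 15.9
ee_pos: [0.5603, -0.3013, 0.0507]
tcp_rot: [-180.0, 0.1, 100.0]
wrist_force: [-0.1, 0.8, 6.8]
opening: 0.0263
grasp_force: 39.6
```

```bash
python3 -m handwheel '[{"tx":0.0,"ty":0.0,"tz":0.0,"ax":0.0,"ay":0.0,"az":0.0,"jaw":-1.0},{"tx":0.0,"ty":0.0,"tz":0.0,"ax":0.0,"ay":0.0,"az":0.0,"jaw":-1.0},{"tx":0.0,"ty":0.0,"tz":-0.005,"ax":0.0,"ay":0.0,"az":0.0,"jaw":-1.0},{"tx":0.0,"ty":0.0,"tz":-0.01,"ax":0.0,"ay":0.0,"az":0.0,"jaw":-1.0},{"tx":0.0,"ty":0.0,"tz":-0.015,"ax":0.0,"ay":0.0,"az":0.0,"jaw":-1.0},{"tx":0.0,"ty":0.0,"tz":-0.02,"ax":0.0,"ay":0.0,"az":0.0,"jaw":-1.0},{"tx":0.0,"ty":0.0,"tz":-0.02,"ax":0.0,"ay":0.0,"az":0.0,"jaw":-1.0},{"tx":0.0,"ty":0.0,"tz":-0.02,"ax":0.0,"ay":0.0,"az":0.0,"jaw":-1.0},{"tx":0.0,"ty":0.0,"tz":-0.015,"ax":0.0,"ay":0.0,"az":0.0,"jaw":-1.0},{"tx":0.0,"ty":0.0,"tz":0.0,"ax":0.0,"ay":0.0,"az":0.0,"jaw":-1.0}]' 60
python3 - <<'E'
from h import *
go((.4456,-.0355,.155),down(100))
E
```

```text
time: 17.15
ee_pos: [0.5604, -0.3011, 0.1553]
tcp_rot: [-180.0, 0.1, 100.0]
wrist_force: [-0.8, 0.3, -1.2]
opening: 0.0245
grasp_force: 59.0
turn [-0.05  0.08 -0.04] then shift [ 0.2815 -0.0669  0.0003]
```

```bash
python3 -m handwheel '[{"tx":0.047,"ty":-0.0111,"tz":0.0,"ax":0.0,"ay":0.0,"az":0.0,"jaw":-1.0},{"tx":0.047,"ty":-0.0111,"tz":0.0,"ax":0.0,"ay":0.0,"az":0.0,"jaw":-1.0},{"tx":0.047,"ty":-0.0111,"tz":0.0,"ax":0.0,"ay":0.0,"az":0.0,"jaw":-1.0},{"tx":0.047,"ty":-0.0111,"tz":0.0,"ax":0.0,"ay":0.0,"az":0.0,"jaw":-1.0},{"tx":0.047,"ty":-0.0111,"tz":0.0,"ax":0.0,"ay":0.0,"az":0.0,"jaw":-1.0},{"tx":0.0465,"ty":-0.0114,"tz":0.0,"ax":0.0,"ay":0.0,"az":0.0,"jaw":-1.0},{"tx":0.0,"ty":0.0,"tz":0.0,"ax":0.0,"ay":0.0,"az":0.0,"jaw":-1.0},{"tx":0.0,"ty":0.0,"tz":0.0,"ax":0.0,"ay":0.0,"az":0.0,"jaw":-1.0},{"tx":0.0,"ty":0.0,"tz":0.0,"ax":0.0,"ay":0.0,"az":0.0,"jaw":-1.0},{"tx":0.0,"ty":0.0,"tz":0.0,"ax":0.0,"ay":0.0,"az":0.0,"jaw":-1.0}]' 60
python3 - <<'E'
from h import *
go((.4456,-.0355,.057),down(100))
s,K,T=cam("side");c,K2,T2=cam("scene")
z=np.hstack([cv2.resize(s[180:300,190:350],(400,300),interpolation=2),cv2.resize(c[140:260,210:370],(400,300),interpolation=2)]); save(z,"m9.png")
for n,K,T in(("side",K,T),("scene",K2,T2)):
    q=K@(T[:3,:3].T@(np.array([.4456,-.0355,.116])-T[:3,3])); print(n,"expected shank tip px",(q[:2]/q[2]).round(1))
E
```

```text
time: 18.4
ee_pos: [0.4453, -0.0357, 0.1536]
tcp_rot: [-179.8, -0.0, 99.9]
wrist_force: [0.4, -0.4, -1.3]
opening: 0.0245
grasp_force: 59.2
turn [-0.19 -0.01 -0.1 ] then shift [0.0002 0.0003 0.0966]
side expected shank tip px [259.7 229. ]
scene expected shank tip px [288.4 195.6]
```

View pics/m9.png

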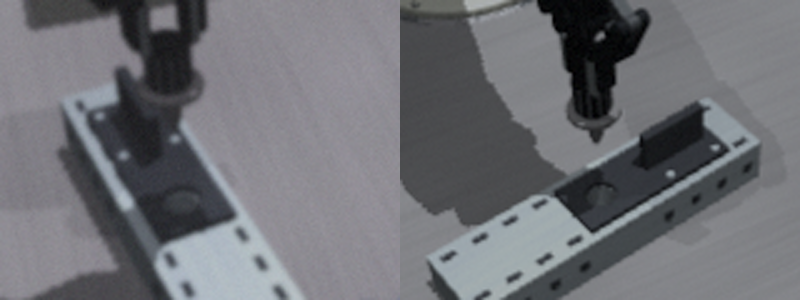

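The thumbscrew hangs upright, its tip at about (289,196) in the full scene view, where it should be above the hole. I'll lower it.

```bash
python3 -m handwheel '[{"tx":0.0,"ty":0.0,"tz":0.015,"ax":0.0,"ay":0.0,"az":0.0,"jaw":-1.0},{"tx":0.0,"ty":0.0,"tz":0.015,"ax":0.0,"ay":0.0,"az":0.0,"jaw":-1.0},{"tx":0.0,"ty":0.0,"tz":0.015,"ax":0.0,"ay":0.0,"az":0.0,"jaw":-1.0},{"tx":0.0,"ty":0.0,"tz":0.015,"ax":0.0,"ay":0.0,"az":0.0,"jaw":-1.0},{"tx":0.0,"ty":0.0,"tz":0.015,"ax":0.0,"ay":0.0,"az":0.0,"jaw":-1.0},{"tx":0.0,"ty":0.0,"tz":0.012,"ax":0.0,"ay":0.0,"az":0.0,"jaw":-1.0},{"tx":0.0,"ty":0.0,"tz":0.005,"ax":0.0,"ay":0.0,"az":0.0,"jaw":-1.0},{"tx":0.0,"ty":0.0,"tz":0.002,"ax":0.0,"ay":0.0,"az":0.0,"jaw":-1.0},{"tx":0.0,"ty":0.0,"tz":0.0,"ax":0.0,"ay":0.0,"az":0.0,"jaw":-1.0},{"tx":0.0,"ty":0.0,"tz":0.0,"ax":0.0,"ay":0.0,"az":0.0,"jaw":-1.0}]' 60
```

```text
time: 19.75
ee_pos: [0.4452, -0.0351, 0.0603]
tcp_rot: [-179.9, 0.0, 100.0]
wrist_force: [-0.3, 0.5, -1.4]
opening: 0.0244
grasp_force: 59.2
```

```bash
python3 -m handwheel '[{"tx":0.0,"ty":0.0,"tz":0.0015,"ax":0.0,"ay":0.0,"az":0.0,"jaw":-1.0},{"tx":0.0,"ty":0.0,"tz":0.0015,"ax":0.0,"ay":0.0,"az":0.0,"jaw":-1.0},{"tx":0.0,"ty":0.0,"tz":0.0,"ax":0.0,"ay":0.0,"az":0.0,"jaw":-1.0},{"tx":0.0,"ty":0.0,"tz":0.0,"ax":0.0,"ay":0.0,"az":0.0,"jaw":-0.2},{"tx":0.0,"ty":0.0,"tz":0.0,"ax":0.0,"ay":0.0,"az":0.0,"jaw":0.5},{"tx":0.0,"ty":0.0,"tz":0.0,"ax":0.0,"ay":0.0,"az":0.0,"jaw":0.5},{"tx":0.0,"ty":0.0,"tz":0.0,"ax":0.0,"ay":0.0,"az":0.0,"jaw":0.5},{"tx":0.0,"ty":0.0,"tz":-0.04,"ax":0.0,"ay":0.0,"az":0.0,"jaw":0.5},{"tx":0.0,"ty":0.0,"tz":-0.05,"ax":0.0,"ay":0.0,"az":0.0,"jaw":0.5},{"tx":0.0,"ty":0.0,"tz":-0.05,"ax":0.0,"ay":0.0,"az":0.0,"jaw":0.5}]' 60
python3 - <<'E'
from h import *
s,K,T=cam("side");c,K2,T2=cam("scene")
z=np.hstack([cv2.resize(s[180:300,190:350],(400,300),interpolation=2),cv2.resize(c[140:260,210:370],(400,300),interpolation=2)]); save(z,"m10.png")
for n,K,T in(("side",K,T),("scene",K2,T2)):
  for p in((.4456,-.0355,.051),(.4456,-.0355,.088)):
    q=K@(T[:3,:3].T@(np.array(p)-T[:3,3])); q=q[:2]/q[2]; o=(190,180) if n=="side" else (210,140); print(n,p[2],"crop px",((q-o)*2.5).round(0))
E
```

```text
time: 21.0
ee_pos: [0.445, -0.035, 0.1983]
tcp_rot: [-179.8, 0.0, 100.0]
wrist_force: [0.7, -0.6, 0.5]
opening: 0.064
grasp_force: 0.0
side 0.051 crop px [181. 194.]
side 0.088 crop px [177. 154.]
scene 0.051 crop px [201. 192.]
scene 0.088 crop px [198. 163.]
```

View pics/m10.png

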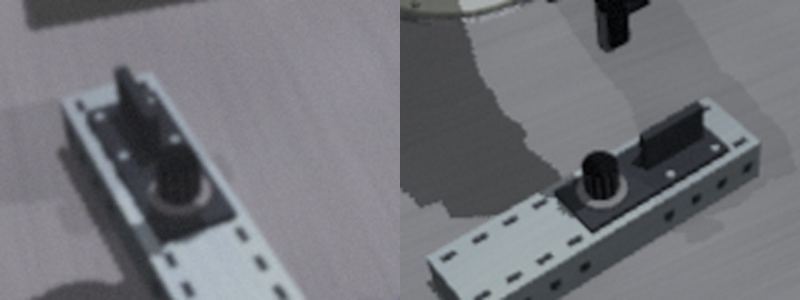

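The thumbscrew stands upright through both holes with its collar flat on the bracket: collar at (180,194) in the side crop and (601,190) in the scene crop, as expected. The gripper is clear of everything, so I'll hand in.

```bash
python3 -c "
from h import *
print(workorder.job_done())"
```

```text
the job is handed in; nothing more can be done
None
```

The job is handed in, verdict not shown: the long bracket lies on the rail with its hole over the rail's, the thumbscrew stands through both with its collar on the bracket, and I did not touch the short bracket.

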